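# Roll-test the straight rolling pin

### The arm

A 6-joint arm with a two-finger parallel gripper is mounted at the origin on a cart in front of the work surface, level with it; the furniture and walls round the work are solid. World frame = base frame: x ahead of the robot, y to its left, z up, the work surface at z = 0. Lengths are in mm, angles in degrees, forces in N, time in s.
With the tool pointing down it reaches from about 400 to 925 mm from the base axis. Payload 12.5 kg.
Tool frame: the origin (TCP) lies at the very end of the fingers, on their centre line; the grasp point (between the pads) lies behind it (manip.hold_point_z is the z of the grasp point in the tool frame, in mm); z points along the fingers, y is the line along which they close (so a half turn about z gives the same grasp; the last joint's range is limited). The gripper opens to 95 mm and grips with 3 to 60 N. Pads are 20 mm wide; open, the fingers measure 119 mm over their backs; the gripper's body (75 mm by 180 mm) begins 59 mm behind the grasp point.
Start: joints at [68.778, 28.126, 89.318, -0, 62.55, -6.05], TCP at [163.555, 603.238, 214.661] pointing down, gripper open.
Joint ranges: [-177.58, 177.58], [-47.91, 125.51], [2.72, 160], [-65.01, 245.01], [3.68, 167.84], [-153.87, 153.87]. Speed limits (degrees/s): [127.2, 127.2, 159.86, 180, 180, 180].

### API

Orientations are given as a 3x3 rotation matrix whose columns are the frame's x, y, z axes.
In Python, from workcell import manip gives the robot as it stands. The module is installed in compiled form; this text tells all that it offers.
- The arm moves only by the tool servo_tool, never from a script. Its arguments are lists of equal length, an entry for each row: "xyz": the shift along the tool's x, y, z in mm, a list of three; "rot": the turn, a rotation vector about the tool's x, y, z in degrees, a list of three; "fingers": the opening, from 0 (shut) to 1 (fully open). In form: {"xyz": [[dx, dy, dz], ...], "rot": [[wx, wy, wz], ...], "fingers": [fingers, ...]}. A call has 1 to 10 rows; each row is the pose to reach, as a shift and turn from the pose commanded when the call began, along the tool's axes at that moment; what a row does not reach only later rows make up. A row lasts 1/10 s, in which the tool goes at most 50 mm and 8.59 degrees, less where a joint would pass 70% of its speed; a pose out of reach is approached as far as the arm can. A call with a gripper value outside its range is refused whole. The fingers move at their own pace and stop on an object; the grip force is fixed at half the most. Time passes only in rows, so rows that repeat a pose let the fingers close. It gives the time, the measured TCP pose, the force, the opening and the grip force at its end, in the units of the state.
- manip.read_state(): the state, without advancing time (a new reading comes with each control period).
- manip.get_image(name): name is "side" or "top"; returns (picture, depth): 400x640x3 uint8, blue, green, red; 400x640 float32, mm along the optical axis (not along the pixel's ray), 0 where there is no reading.
- manip.camera_model(name): a dict with "fx", "fy", "cx", "cy" (pixels), "k1" (the pictures are not rectified: a ray, as slopes to the right and down, at radius r is drawn at 1 + k1 r^2 times it, then the intrinsics apply), "xyz" and "rotation" of the camera in the world. Camera axes: x right, y up, looking along -z (the intrinsics and any distortion apply to the point x, -y, -z); pixel columns grow to the right and rows downward; lengths in mm; the calibration is good to about 2 mm. A picture is of the moment at which its call begins. camera_model takes no time and is no camera call.
- manip.hand_in(): hands the job in; it is judged then, once.
The state is a dict: "time_s": time; "q": joint angles; "joint_velocities": joint speeds; "joint_efforts": joint torques, N m; "tool_pos": TCP position; "tcp_rot": TCP orientation; "contact_force": force on the tool from outside, world axes, zero at the start; "torque": the same for the moment, N m; "gripper_width": finger opening in mm; "gripper_force": force on a finger pad.
Only numpy, scipy, OpenCV 4.12 (cv2) and the standard library are available. Lean on these libraries where they do the work, as an engineer would, in place of code of your own. Each camera call takes 0.05 s, during which the arm holds its last target. There are 200 camera calls.

### The job

Three wooden rolling pins lie beside the sloping board; only one is straight, the other two would wobble. Set the straight one down gently (do not drop it) on the upper half of the slope, across the middle of the board's width and parallel to the lip at its low end, and let it go so that it rolls down by itself and comes to rest against the lip. Leave the two bent pins where they lie.

Things in the scene. Friction and masses are not known exactly. Their poses are not given: they have to be found in the camera images.
- straight_pin: the straight light-wood rolling pin: a cylinder 38 mm in diameter, 180 mm long, a thin dark ring near each end, 0.1 to 0.22 kg. Origin at the middle of its axis, 19 mm above what it lies on; x along its length (ends alike); y, z turn as it rolls, z up at the start. Let go on the slope, it rolls down by itself
- bowed_pin: a reject of the same light wood, 38 mm thick and about 180 mm long, bowed flat to one side like a C by about 22 mm. Dark ring near each end. Origin near its middle, 19 mm above the worktop; x along its length. Leave alone
- s_pin: a reject of the same light wood, 38 mm thick and about 180 mm long, bent flat like an S, 14 mm to either side. Dark ring near each end. Origin at its middle, 19 mm above the worktop; x along its length. Leave alone
- board: brown board, 235 (x) by 280 (y) by 22 mm, fixed, sloping 12 degrees: its far end is high. Origin at the centre of its underside, 24 mm above the worktop; x points up the slope, away from the robot; z square to its face; top at z = 22 mm. Dark lip along the low (near) end, 24 mm high: its inner face is at x = -103 mm; a pin against it has its axis at x = -84 mm, z = 41 mm in this frame

How it is judged (in metres and radians):
On the way, in this order (a step that is already met when the one before it is completed fails the run):
1. the straight pin is set down, still held, on the upper half of the slope, parallel to the lip (x of straight_pin in the frame of board between -0.01 and 0.115 m and y of straight_pin in the frame of board between -0.045 and 0.045 m and z of straight_pin in the frame of board between 0.033 and 0.05 m and angle between the x axis of straight_pin and the y axis of board, either way round below 0.18 rad and linear speed of straight_pin below 0.15 m/s and contact force between the fingers and straight_pin above 0.5 N), for 0.05 s.
2. let go, it rolls on the board: it has turned about half over, untouched by the fingers (angle between straight_pin's own z axis and vertical above 2.3 rad and x of straight_pin in the frame of board between -0.1 and 0.1 m and z of straight_pin in the frame of board between 0.033 and 0.05 m and contact force between the fingers and straight_pin below 0.3 N), for 0.02 s.
At the end, for the whole second after the job is handed in: the straight pin rests on the board against the lip (its axis at x = -100 to -70 mm in the board's frame, within 45 mm of the middle along y, parallel to the lip within 0.18 rad (10 degrees)), released and at rest; both bent pins within 20 mm of where they lay (x of straight_pin in the frame of board between -0.1 and -0.07 m and y of straight_pin in the frame of board between -0.045 and 0.045 m and z of straight_pin in the frame of board between 0.033 and 0.05 m and angle between the x axis of straight_pin and the y axis of board, either way round below 0.18 rad and contact force between the fingers and straight_pin below 0.3 N and linear speed of straight_pin below 0.02 m/s and distance of each of bowed_pin, s_pin from where it was at the start of the episode below 0.02 m); the robot touches nothing.
It fails at once if a bent pin is moved more than 30 mm (distance of any of bowed_pin, s_pin from where it was at the start of the episode above 0.03 m).
It also fails if it takes over 32 s, if anything falls off the work surface, if the arm or the gripper's body presses on something with over 40 N, if the wrist force passes 120 N, or if a joint passes its speed limit or range.

## Working session

There is one attempt and no reset: what is moved stays moved. The work goes in short steps, Python scripts to look and compute and a tool call to move; the robot and the scene stay as the last step left them, time stands still between calls to the robot, and variables do not carry over. Pictures are saved under pics/ and viewed, at most 10 in all, crops included, and the job is handed in when it is done.

Besides the shell and the picture viewer there is one more tool, called after "Request:" as name(argument=value, ...) on one line, values as JSON. servo_tool: Moves the arm, as the interface text tells. Its arguments: {"type":"object","properties":{"xyz":{"type":"array","items":{"type":"array","items":{"type":"number"}}},"rot":{"type":"array","items":{"type":"array","items":{"type":"number"}}},"fingers":{"type":"array","items":{"type":"number"}}},"required":["xyz","rot","fingers"]}

```bash
mkdir -p pics; python3 - <<'E'
from workcell import manip
import cv2,numpy as np
s=manip.read_state();print(s['time_s'],s['tool_pos'],s['tcp_rot'],manip.hold_point_z)
for n in('top','side'):
    p,d=manip.get_image(n);cv2.imwrite(f'pics/{n}0.png',p);np.save(f'{n}d.npy',d);print(n,manip.camera_model(n),(d>0).mean())
E
```

```text
0.0 [163.45908873 603.00700145 214.07300396] [[-9.65159646e-01  2.61661456e-01 -3.75423923e-04]
 [ 2.61661708e-01  9.65159111e-01 -1.02018575e-03]
 [ 9.54005303e-05 -1.08287619e-03 -9.99999409e-01]] -18.8
top {'fx': 447.8357610126724, 'fy': 447.8357610126724, 'cx': 311.0352673182393, 'cy': 197.8827501542725, 'k1': -0.07887665046072516, 'xyz': array([ 354.03133701, -169.39465076, 1126.22043095]), 'rotation': array([[-0.02560159,  0.98962264, -0.14139158],
       [-0.99954489, -0.02759838, -0.01217921],
       [-0.015955  ,  0.14101543,  0.98987882]])} 0.99588671875
side {'fx': 374.61195086601697, 'fy': 374.61195086601697, 'cx': 323.3424980280181, 'cy': 205.0335330696637, 'k1': -0.04078757034430683, 'xyz': array([ 447.52112055, -884.66910195,  460.26813881]), 'rotation': array([[ 9.93984658e-01,  5.04959756e-02, -9.71836224e-02],
       [-1.09516197e-01,  4.65073437e-01, -8.78471913e-01],
       [ 8.38224997e-04,  8.83830784e-01,  4.67805988e-01]])} 0.99600390625
```

View pics/top0.png

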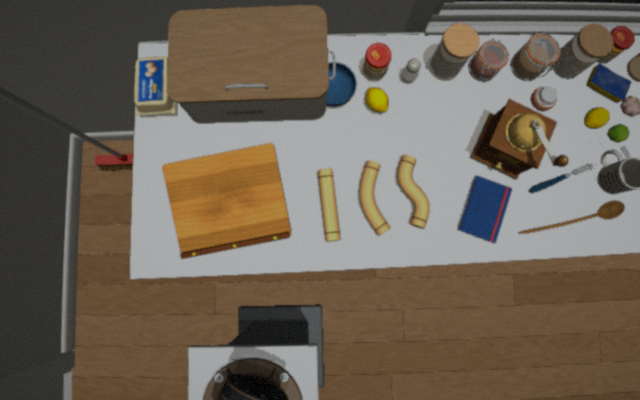

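View pics/side0.png

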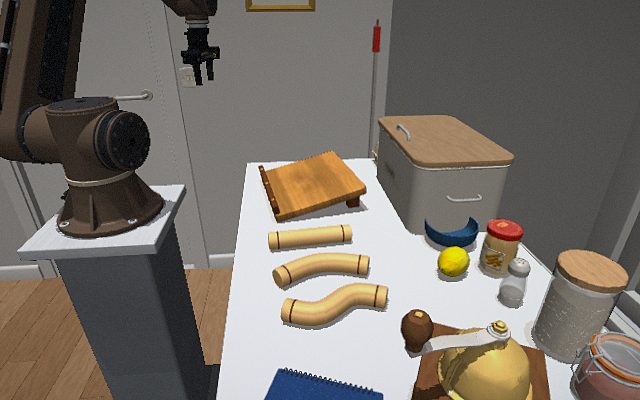

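The top view shows the straight pin at about (329,204), the bowed pin at (374,198), the S pin at (413,190) and the board at (228,198), with its lip at the bottom edge. The side view shows the same order: straight pin (310,237), board (315,185), and the bread bin beyond.

```bash
cat > h.py <<'E'
from workcell import manip
import cv2,numpy as np
def rays(n,uv):
    c=manip.camera_model(n);K=np.array([[c['fx'],0,c['cx']],[0,c['fy'],c['cy']],[0,0,1.]])
    p=cv2.undistortPoints(np.asarray(uv,float).reshape(-1,1,2),K,np.array([c['k1'],0,0,0.])).reshape(-1,2)
    return np.array(c['xyz']),np.c_[p[:,0],-p[:,1],-np.ones(len(p))]@np.array(c['rotation']).T
def depthpts(n,d,m):
    v,u=np.nonzero(m&(d>0));o,r=rays(n,np.c_[u,v]);return o+r*d[v,u][:,None]
def onplane(n,uv,p0,nn):
    o,r=rays(n,uv);return o+r*(((p0-o)@nn)/(r@nn))[:,None]
def pinmask(p,n,box):
    # light wood, boxed (x0,y0,x1,y1)
    h=cv2.cvtColor(p,cv2.COLOR_BGR2HSV);m=(h[...,1]>60)&(h[...,2]>60)&(h[...,0]<35)
    b=np.zeros_like(m);b[box[1]:box[3],box[0]:box[2]]=1
    return m&b
def tri(a,b):
    (o1,d1),(o2,d2)=a,b;A=np.c_[d1,-d2];t=np.linalg.lstsq(A,o2-o1,rcond=None)[0]
    x,y=o1+d1*t[0],o2+d2*t[1];return (x+y)/2,np.linalg.norm(x-y)
E
python3 - <<'E'
from h import *
im={n:cv2.imread(f'pics/{n}0.png') for n in('top','side')};D={n:np.load(f'{n}d.npy') for n in im}
box={'top':(312,160,348,248),'side':(260,220,360,253)}
R={}
for n in im:
    m=pinmask(im[n],n,box[n]);c=cv2.minAreaRect(np.argwhere(m)[:,::-1].astype(np.float32));R[n]=c
    P=depthpts(n,D[n],m);print(n,m.sum(),c,'z',np.percentile(P[:,2],[2,50,98]),'mean',P.mean(0))
    q=cv2.boxPoints(c);print(onplane(n,q,np.array([0,0,19.]),np.array([0,0,1.])).round(0))
def r1(n):
    o,d=rays(n,[R[n][0]]);return o,d[0]
print('tri',tri(r1('top'),r1('side')))
# board face from depth: plane fit
for n,b in(('top',[(172,166),(272,152),(281,230),(183,243)]),('side',[(272,168),(332,157),(358,186),(286,208)])):
    m=np.zeros((400,640),np.uint8);cv2.fillPoly(m,[np.array(b)],1);P=depthpts(n,D[n],m>0)
    c=P.mean(0);u,s,v=np.linalg.svd(P-c,full_matrices=False);k=v[2]*np.sign(v[2,2])
    print(n,'c',c,'n',k,'tilt',np.degrees(np.arccos(k[2])),'yaw',np.degrees(np.arctan2(-k[1],-k[0])),'rms',s[2]/len(P)**.5)
t=cv2.resize(im['top'][130:270,150:350],None,fx=4,fy=4,interpolation=cv2.INTER_CUBIC);cv2.imwrite('pics/top0c.png',t)
E
```

```text
top 1054 ((328.5000305175781, 204.50003051757812), (72.28143310546875, 14.694576263427734), 83.1572265625) z [ 3.70853662 35.62225596 41.1852026 ] mean [ 492.48744846 -198.45960702   34.21518337]
[[ 584. -172.   19.]
 [ 587. -209.   19.]
 [ 407. -225.   19.]
 [ 403. -189.   19.]]
side 1412 ((309.0853576660156, 230.76829528808594), (28.270471572875977, 83.48625183105469), 83.6598129272461) z [ 7.43856691 29.80715601 38.50350012] mean [ 491.76350289 -210.35500649   27.59477075]
[[ 398. -122.   19.]
 [ 597.  -99.   19.]
 [ 583. -223.   19.]
 [ 407. -238.   19.]]
tri (array([ 492.51752779, -198.44581968,   33.87508065]), np.float64(0.15389767951495817))
top c [514.45237484  49.7530511   46.55846956] n [-0.20738339 -0.03559188  0.97761206] tilt 12.146698493000853 yaw 9.738431355304337 rms 2.089803150455373
side c [516.02770792  40.53605739  45.70707793] n [-0.20878414 -0.02992462  0.97750381] tilt 12.176140634045938 yaw 8.156539602677707 rms 1.9041941609997397
```

View pics/top0c.png

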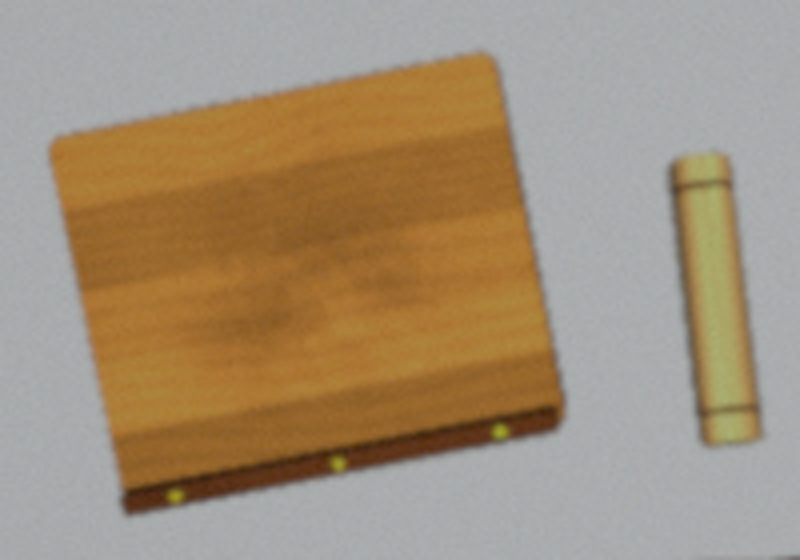

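The crop shows the board's upper corners at crop (52,140) and (497,55), and the lip's inner edge from (122,490) to (557,407). The pin runs from crop (702,155) to (731,443).

```bash
python3 - <<'E'
from h import *
im=cv2.imread('pics/side0.png');D=np.load('sided.npy')
# pin in side view, triangulated
m=pinmask(im,'side',(260,222,360,256)).astype(np.uint8)
m[im[...,2]<140]=0
cs,_=cv2.findContours(m,cv2.RETR_EXTERNAL,cv2.CHAIN_APPROX_NONE);c=max(cs,key=cv2.contourArea);R=cv2.minAreaRect(c);print(R)
o,d=rays('side',[R[0]]);o2,d2=rays('top',[(328.5,204.5)]);print('tri',tri((o2,d2[0]),(o,d[0])))
q=onplane('side',cv2.boxPoints(R),np.array([0,0,25.]),np.array([0,0,1.]));print(q.round(0))
k=np.array([-.208,-.033,.9776]);k/=np.linalg.norm(k);p0=np.array([515.,45,46.2])
cr=lambda a:np.array(a)/4+[149.6,129.6]
f=lambda a:onplane('top',cr(a),p0,k)
L=f([(52,150),(120,480)]);Rr=f([(498,75),(552,370)]);T=f([(70,133),(480,55)]);I=f([(124,489),(555,407)])
for n,x in zip('LRTI',(L,Rr,T,I)):
    e=x[1]-x[0];print(n,x.round(0).tolist(),np.degrees(np.arctan2(e[1],e[0])))
ey=-(T[1]-T[0]);ey2=I[0]-I[1];y=ey/np.linalg.norm(ey)+ey2/np.linalg.norm(ey2);y-=k*(y@k);y/=np.linalg.norm(y);x=np.cross(y,k);
mid=(L.mean(0)+Rr.mean(0))/2
print('x',x,'y',y,'z',k,'yaw',np.degrees(np.arctan2(x[1],x[0])))
print('along x T,I',(T.mean(0)-p0)@x,(I.mean(0)-p0)@x,'y L,R',(L.mean(0)-p0)@y,(Rr.mean(0)-p0)@y)
E
```

```text
((309.59014892578125, 234.49179077148438), (13.761435508728027, 83.29289245605469), 84.80557250976562)
tri (array([ 493.56704559, -198.69596752,   24.51552777]), np.float64(0.11693661775973721))
[[ 403. -177.   25.]
 [ 589. -165.   25.]
 [ 582. -221.   25.]
 [ 406. -231.   25.]]
L [[591.0, 205.0, 68.0], [391.0, 173.0, 24.0]] -170.94968526683627
R [[630.0, -70.0, 67.0], [452.0, -97.0, 28.0]] -171.3074200942098
T [[601.0, 193.0, 70.0], [642.0, -59.0, 70.0]] -80.8765092248996
I [[386.0, 171.0, 23.0], [430.0, -98.0, 23.0]] -80.65164518233857
x [0.96487207 0.15707324 0.21059412] y [-1.60500006e-01  9.87035490e-01 -8.30431770e-04] z [-0.20799431 -0.0329991   0.97757323] yaw 9.24617274862277
along x T,I 111.1794849575493 -109.72013379441862 y L,R 145.80596718645046 -130.6256691823812
```

Request:
servo_tool(xyz=[[-20, -13, 0], [-60, -39, 0], [-100, -65, 0], [-140, -91, 0], [-185, -120, 0], [-230, -149, 0], [-275, -178, 0], [-320, -207, 0], [-360, -233, 0], [-398, -258, 0]], rot=[[0, 0, -2], [0, 0, -4], [0, 0, -6], [0, 0, -8], [0, 0, -10], [0, 0, -12], [0, 0, -14], [0, 0, -16], [0, 0, -18], [0, 0, -20.4]], fingers=[0.75, 0.75, 0.75, 0.75, 0.75, 0.75, 0.75, 0.75, 0.75, 0.75])

```text
time_s: 1.1
tool_pos: [476.3, 253.8, 214.6]
tcp_rot: [[-0.996, -0.092, -0.0], [-0.092, 0.996, 0.0], [0.0, 0.0, -1.0]]
contact_force: [0.5, 0.3, 0.4]
gripper_width: 71.2
gripper_force: 0.0
```

```bash
cat >> h.py <<'E'
def go(target,Rt=None):
    from scipy.spatial.transform import Rotation as Q
    s=manip.read_state();R=np.array(s['tcp_rot']);p=np.array(s['tool_pos'])
    print('t',s['time_s'],'pos',p.round(1),'w',s['gripper_width'],'F',np.round(s['contact_force'],1),s['gripper_force'])
    print('shift',(R.T@(np.array(target)-p)).round(1))
    if Rt is not None: print('rot',Q.from_matrix(R.T@Rt).as_rotvec(degrees=True).round(1))
E
python3 - <<'E'
from h import *
a=np.radians(185.2);R=np.array([[np.cos(a),np.sin(a),0],[np.sin(a),-np.cos(a),0],[0,0,-1]])
go([494.5,-198.8,130],R)
P=depthpts('top',np.load('topd.npy'),np.s_[np.ones((400,640),bool)])
s=(P[:,2]>75)&(abs(P[:,1]-60)<150)&(P[:,0]>450)&(P[:,2]<400);print('bin front x',np.percentile(P[s,0],[0,1,5]),P[s,2].max())
E
```

```text
t 1.1 pos [476.3 253.8 214.6] w 71.213837539621 F [0.5 0.3 0.4] 0.0
shift [  23.7 -452.3   84.5]
rot [ 0.  -0.   0.1]
bin front x [712.56602656 714.49716849 718.28510001] 208.3589679830145
```

Request:
servo_tool(xyz=[[1, -20, 0], [3, -65, 5], [6, -115, 15], [9, -165, 25], [12, -215, 35], [15, -265, 45], [18, -315, 55], [22, -365, 65], [25, -415, 75], [27, -448, 84]], rot=[[0, 0, 0], [0, 0, 0], [0, 0, 0], [0, 0, 0], [0, 0, 0], [0, 0, 0], [0, 0, 0], [0, 0, 0], [0, 0, 0], [0, 0, 0]], fingers=[0.75, 0.75, 0.75, 0.75, 0.75, 0.75, 0.75, 0.75, 0.75, 0.75])

```text
time_s: 2.1
tool_pos: [488.9, -195.6, 130.1]
tcp_rot: [[-0.996, -0.09, 0.0], [-0.09, 0.996, 0.0], [-0.0, -0.0, -1.0]]
contact_force: [0.2, -0.4, -0.8]
gripper_width: 71.4
gripper_force: 0.0
```

```bash
python3 - <<'E'
from h import *
p,_=manip.get_image('side');p,_=manip.get_image('side');cv2.imwrite('pics/side1.png',p)
a=np.radians(185.2);R=np.array([[np.cos(a),np.sin(a),0],[np.sin(a),-np.cos(a),0],[0,0,-1]])
go([494.5,-198.8,8],R)
E
```

```text
t 2.2 pos [ 488.8 -197.   129.1] w 71.6625195315848 F [-0.1 -0.   0.6] 0.0
shift [ -5.6  -2.3 121.1]
rot [ 0.  -0.1 -0.2]
```

View pics/side1.png

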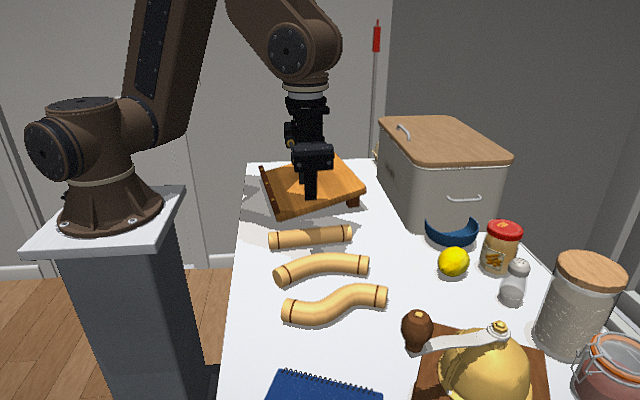

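The gripper fingers, with tips at about (311,198), hang above the middle of the straight pin (310,236). I'll descend and grip.

Request:
servo_tool(xyz=[[-6, -2, 20], [-6, -2, 50], [-6, -2, 80], [-6, -2, 105], [-6, -2, 118], [-6, -2, 120], [-6, -2, 120], [-6, -2, 120]], rot=[[0, 0, 0], [0, 0, 0], [0, 0, 0], [0, 0, 0], [0, 0, 0], [0, 0, 0], [0, 0, 0], [0, 0, 0]], fingers=[0.75, 0.75, 0.75, 0.75, 0.75, 0.75, 0.75, 0.2])

```text
time_s: 3.0
tool_pos: [495.9, -194.6, 11.7]
tcp_rot: [[-0.996, -0.091, 0.001], [-0.091, 0.996, -0.001], [-0.001, -0.001, -1.0]]
contact_force: [-0.3, 0.2, -0.0]
gripper_width: 67.5
gripper_force: 0.0
```

Request:
servo_tool(xyz=[[0, 0, 0], [0, 0, 0], [0, 0, 0], [0, 0, 0], [0, 0, 0]], rot=[[0, 0, 0], [0, 0, 0], [0, 0, 0], [0, 0, 0], [0, 0, 0]], fingers=[0.2, 0.2, 0.2, 0.2, 0.2])

```text
time_s: 3.5
tool_pos: [495.5, -194.6, 10.8]
tcp_rot: [[-0.996, -0.091, 0.0], [-0.091, 0.996, -0.0], [-0.0, -0.0, -1.0]]
contact_force: [-0.5, 0.2, 3.0]
gripper_width: 37.6
gripper_force: 30.0
```

Request:
servo_tool(xyz=[[0, 0, -5], [0, 0, -20], [0, 0, -45], [0, 0, -75], [0, 0, -105], [0, 0, -130], [0, 0, -145], [0, 0, -150], [0, 0, -150]], rot=[[0, 0, 0], [0, 0, 0], [0, 0, 0], [0, 0, 0], [0, 0, 0], [0, 0, 0], [0, 0, 0], [0, 0, 0], [0, 0, 0]], fingers=[0.2, 0.2, 0.2, 0.2, 0.2, 0.2, 0.2, 0.2, 0.2])

```text
time_s: 4.4
tool_pos: [495.3, -194.4, 160.9]
tcp_rot: [[-0.996, -0.091, 0.001], [-0.091, 0.996, -0.0], [-0.001, -0.0, -1.0]]
contact_force: [-0.2, 0.8, -2.4]
gripper_width: 37.2
gripper_force: 30.0
```

```bash
cat >> h.py <<'E'
x=np.array([0.96487207,0.15707324,0.21059412]);y=np.array([-0.1605,0.98703549,-0.00083]);k=np.array([-0.20799431,-0.0329991,0.97757323])
C=np.array([507.5,51.5,44.8]);RT=np.c_[y,x,-k]
E
python3 - <<'E'
from h import *
P=C+50*x+(19-8.2)*k;print(P)
go(P+100*k,RT)
E
```

```text
[553.49726495  58.99727172  65.88749688]
t 4.4 pos [ 495.3 -194.4  160.9] w 37.23253134008222 F [-0.2  0.8 -2.4] 29.996926188468933
shift [-60.  245.7  -2.8]
rot [-9.7 -9.1 85.6]
```

Request:
servo_tool(xyz=[[-2, 8, 0], [-7, 30, 0], [-14, 56, 0], [-21, 84, 0], [-28, 113, 0], [-35, 142, 0], [-41, 170, 0], [-48, 197, -1], [-54, 222, -2], [-58, 238, -3]], rot=[[-0.3, -0.3, 3], [-1.1, -1.1, 10], [-2, -1.9, 18], [-3, -2.8, 26], [-3.9, -3.6, 34], [-4.8, -4.5, 42], [-5.7, -5.3, 50], [-6.6, -6.2, 58], [-7.5, -7, 66], [-8.4, -7.9, 74]], fingers=[0.2, 0.2, 0.2, 0.2, 0.2, 0.2, 0.2, 0.2, 0.2, 0.2])

```text
time_s: 5.4
tool_pos: [530.9, 49.3, 162.4]
tcp_rot: [[-0.352, 0.919, 0.179], [0.936, 0.349, 0.048], [-0.018, 0.184, -0.983]]
contact_force: [0.1, 0.7, -2.1]
gripper_width: 37.4
gripper_force: 30.0
```

```bash
python3 - <<'E'
from h import *
go(C+50*x+(19-8.2)*k+100*k,RT)
E
```

```text
t 5.4 pos [530.9  49.3 162.4] w 37.43475523716085 F [ 0.1  0.7 -2.1] 29.991243481636047
shift [ 5.3  4.1 -0.6]
rot [-1.4 -1.3 11.3]
```

Request:
servo_tool(xyz=[[2, 2, 0], [4, 4, -1], [4, 4, -1], [4, 4, -1]], rot=[[-0.7, -0.7, 6], [-1.4, -1.3, 11.5], [-1.4, -1.3, 11.5], [-1.4, -1.3, 11.5]], fingers=[0.2, 0.2, 0.2, 0.2])

```text
time_s: 5.8
tool_pos: [533.2, 52.9, 164.5]
tcp_rot: [[-0.166, 0.964, 0.207], [0.986, 0.162, 0.033], [-0.002, 0.21, -0.978]]
contact_force: [0.5, -0.1, -1.4]
gripper_width: 37.4
gripper_force: 30.0
```

```bash
python3 - <<'E'
from h import *
p,d=manip.get_image('side');p,d=manip.get_image('side');cv2.imwrite('pics/side2.png',p);np.save('s2.npy',d)
q,e=manip.get_image('top');cv2.imwrite('pics/top2.png',q);np.save('t2.npy',e)
cv2.imwrite('pics/both2.png',np.vstack([cv2.resize(p[60:260,180:420],None,fx=2.2,fy=2.2)[:300],cv2.resize(q[100:270,140:380],None,fx=2.2,fy=2.2)[:300]])[:600])
go(C+50*x+(19-8.2)*k,RT)
E
```

```text
t 5.95 pos [533.4  52.6 164.9] w 37.37557146452792 F [ 0.5  0.1 -2.3] 29.997353553771973
shift [  3.2  -0.5 101.2]
rot [0.  0.  0.2]
```

View pics/both2.png

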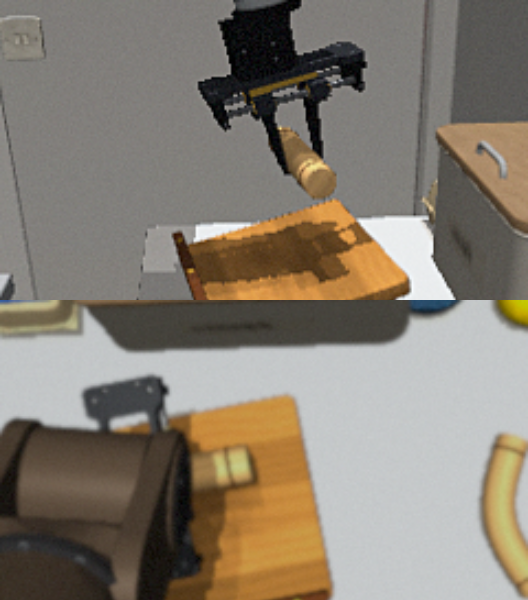

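The side part of the picture shows the pin held level over the board, its near end face at about (325,142) px. The top part shows the same end at about (254,175) px. I'll triangulate that end and compare it with the expected position.

```bash
python3 - <<'E'
from h import *
o,d=rays('side',[(325.3,141.8)]);o2,d2=rays('top',[(254.3,175.8)]);e,g=tri((o,d[0]),(o2,d2[0]))
t=np.array(manip.read_state()['tool_pos']);ex=t+8.2*k-90*y
print(e,g,'expected',ex,'diff in board x,y,z',(e-ex)@x,(e-ex)@y,(e-ex)@k)
# depth of the end face in side view
D=np.load('s2.npy');m=np.zeros((400,640),bool);m[139:145,323:328]=1;print(depthpts('side',D,m).mean(0))
E
```

```text
[543.58728257 -36.32835788 177.44020471] 4.678946336856933 expected [546.18632726 -36.46812917 172.98003496] diff in board x,y,z -1.5465057708065184 0.5514039520073569 4.896116723070647
[545.41382142 -34.30414724 177.91965569]
```

Request:
servo_tool(xyz=[[1, 0, 8], [2, 0, 28], [3, 0, 50], [3, 0, 70], [3, 0, 84], [3, 0, 91], [3, 0, 94], [3, 0, 95]], rot=[[0, 0, 0], [0, 0, 0], [0, 0, 0], [0, 0, 0], [0, 0, 0], [0, 0, 0], [0, 0, 0], [0, 0, 0]], fingers=[0.2, 0.2, 0.2, 0.2, 0.2, 0.2, 0.2, 0.2])

```text
time_s: 6.75
tool_pos: [553.0, 58.9, 72.5]
tcp_rot: [[-0.163, 0.964, 0.209], [0.987, 0.16, 0.032], [-0.002, 0.212, -0.977]]
contact_force: [0.8, -0.5, -1.0]
gripper_width: 37.8
gripper_force: 30.0
```

Request:
servo_tool(xyz=[[0, 0, 1], [0, 0, 2], [0, 0, 3], [0, 0, 3]], rot=[[0, 0, 0], [0, 0, 0], [0, 0, 0], [0, 0, 0]], fingers=[0.2, 0.2, 0.2, 0.2])

```text
time_s: 7.15
tool_pos: [553.6, 59.0, 69.7]
tcp_rot: [[-0.163, 0.964, 0.21], [0.987, 0.159, 0.032], [-0.002, 0.212, -0.977]]
contact_force: [-0.9, 0.3, -1.7]
gripper_width: 37.5
gripper_force: 30.0
```

Request:
servo_tool(xyz=[[0, 0, 0.5], [0, 0, 1], [0, 0, 1.5], [0, 0, 1.5]], rot=[[0, 0, 0], [0, 0, 0], [0, 0, 0], [0, 0, 0]], fingers=[0.2, 0.2, 0.2, 0.2])

```text
time_s: 7.55
tool_pos: [553.8, 59.1, 67.9]
tcp_rot: [[-0.163, 0.964, 0.209], [0.987, 0.159, 0.032], [-0.002, 0.212, -0.977]]
contact_force: [0.2, 0.2, -2.3]
gripper_width: 37.1
gripper_force: 30.0
```

Request:
servo_tool(xyz=[[0, 0, 0.5], [0, 0, 1], [0, 0, 1], [0, 0, 1]], rot=[[0, 0, 0], [0, 0, 0], [0, 0, 0], [0, 0, 0]], fingers=[0.2, 0.2, 0.2, 0.2])

```text
time_s: 7.95
tool_pos: [554.0, 59.1, 67.3]
tcp_rot: [[-0.163, 0.964, 0.209], [0.987, 0.159, 0.032], [-0.002, 0.212, -0.977]]
contact_force: [-3.3, -1.0, 6.0]
gripper_width: 37.5
gripper_force: 30.0
```

Request:
servo_tool(xyz=[[0, 0, 0.5], [0, 0, 1], [0, 0, 1], [0, 0, 1]], rot=[[0, 0, 0], [0, 0, 0], [0, 0, 0], [0, 0, 0]], fingers=[0.2, 0.2, 0.2, 0.2])

```text
time_s: 8.35
tool_pos: [554.1, 59.1, 67.3]
tcp_rot: [[-0.163, 0.964, 0.21], [0.987, 0.16, 0.032], [-0.002, 0.212, -0.977]]
contact_force: [-9.2, -2.3, 20.4]
gripper_width: 37.4
gripper_force: 30.0
```

Request:
servo_tool(xyz=[[0, 0, -1], [0, 0, -1], [0, 0, -1], [0, 0, -1], [0, 0, -20], [0, 0, -60], [0, 0, -100], [0, 0, -130], [0, 0, -140], [0, 0, -140]], rot=[[0, 0, 0], [0, 0, 0], [0, 0, 0], [0, 0, 0], [0, 0, 0], [0, 0, 0], [0, 0, 0], [0, 0, 0], [0, 0, 0], [0, 0, 0]], fingers=[0.2, 0.2, 1, 1, 1, 1, 1, 1, 1, 1])

```text
time_s: 9.35
tool_pos: [525.3, 54.6, 203.8]
tcp_rot: [[-0.163, 0.964, 0.212], [0.987, 0.159, 0.032], [-0.003, 0.214, -0.977]]
contact_force: [0.6, 1.7, -0.6]
gripper_width: 93.4
gripper_force: 0.0
```

Request:
servo_tool(xyz=[[0, -20, -10], [0, -50, -20], [0, -80, -30], [0, -110, -40], [0, -130, -40], [0, -130, -40], [0, -130, -40], [0, -130, -40], [0, -130, -40], [0, -130, -40]], rot=[[0, 0, 0], [0, 0, 0], [0, 0, 0], [0, 0, 0], [0, 0, 0], [0, 0, 0], [0, 0, 0], [0, 0, 0], [0, 0, 0], [0, 0, 0]], fingers=[1, 1, 1, 1, 1, 1, 1, 1, 1, 1])

```text
time_s: 10.35
tool_pos: [391.7, 32.7, 214.2]
tcp_rot: [[-0.163, 0.964, 0.209], [0.987, 0.16, 0.032], [-0.002, 0.211, -0.977]]
contact_force: [-1.5, 0.0, 0.6]
gripper_width: 94.9
gripper_force: 0.0
```

```bash
python3 - <<'E'
from h import *
p,d=manip.get_image('side');q,e=manip.get_image('top')
cv2.imwrite('pics/both3.png',np.vstack([cv2.resize(p[130:260,180:420],None,fx=2.2,fy=2.2),cv2.resize(q[100:270,140:440],None,fx=1.76,fy=1.76)]))if 0 else cv2.imwrite('pics/both3.png',np.hstack([p[100:350,230:480],q[100:350,150:450]]))
E
```

```text
(no output)
```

View pics/both3.png

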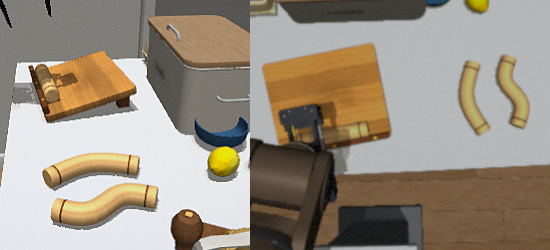

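The side part shows the pin lying along the lip. In the top part its right end is at about (268,230) px, roughly 50 mm from the board's edge, so it is centred. Both bent pins are where they were. I'll let it settle and then hand in.

Request:
servo_tool(xyz=[[0, 0, 0], [0, 0, 0], [0, 0, 0], [0, 0, 0], [0, 0, 0], [0, 0, 0], [0, 0, 0], [0, 0, 0], [0, 0, 0], [0, 0, 0]], rot=[[0, 0, 0], [0, 0, 0], [0, 0, 0], [0, 0, 0], [0, 0, 0], [0, 0, 0], [0, 0, 0], [0, 0, 0], [0, 0, 0], [0, 0, 0]], fingers=[1, 1, 1, 1, 1, 1, 1, 1, 1, 1])

```text
time_s: 11.45
tool_pos: [391.3, 32.6, 214.5]
tcp_rot: [[-0.163, 0.964, 0.209], [0.987, 0.159, 0.032], [-0.002, 0.212, -0.977]]
contact_force: [-1.0, -1.1, 0.0]
gripper_width: 95.2
gripper_force: 0.0
```

```bash
python3 - <<'E'
from h import *
e=onplane('top',[(268,230)],C+19*k,k)[0]-C;print('end',e@x,e@y)
print(manip.hand_in())
E
```

```text
end -87.9095312773717 -88.1288931112517
the job is handed in; nothing more can be done
None
```

The straight pin was set down on the upper slope and let go, and it rolled down to rest against the lip, centred and parallel; the bent pins were not touched, and the job was handed in at about 11.5 s (no verdict was returned).

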